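# Heft three look-alike tins and load the tin rack heaviest lowest

## Robot

A 6-joint arm with a two-finger parallel gripper is mounted at the origin on a cart in front of the work surface, level with it; the furniture and walls round the work are solid. World frame = base frame: x ahead of the robot, y to its left, z up, the work surface at z = 0. Lengths are in mm, angles in degrees, forces in N, time in s.
With the tool pointing down it reaches from about 300 to 850 mm from the base axis. Payload 4.2 kg.
Tool frame: the origin (TCP) lies at the very end of the fingers, on their centre line; the grasp point (between the pads) lies 19 mm behind it (env.tcp_to_grasp is the distance from the TCP to the grasp point, in mm); z points along the fingers, y is the line along which they close (so a half turn about z gives the same grasp; the last joint's range is limited). The gripper opens to 91 mm and grips with 3 to 60 N. Pads are 32 mm wide; open, the fingers measure 118 mm over their backs; the gripper's body (76 mm by 178 mm) begins 60 mm behind the grasp point.
Start: joints at [67.036, 18.312, 89.639, -0, 72.044, -1.146], TCP at [213.71, 533.827, 213.976] pointing down, gripper open.
Joint ranges: [-177.97, 177.97], [-48.28, 115.42], [12.27, 149.76], [-77.06, 257.06], [2.81, 150.46], [-146.56, 146.56]. Speed limits (degrees/s): [147.25, 147.25, 180, 180, 180, 180].

## Interface

Orientations are given as [roll, pitch, yaw] about the fixed x, y, z axes, in that order (R = Rz(yaw) Ry(pitch) Rx(roll)).
In Python, from workcell import env gives the robot as it stands.
- The arm moves only by the tool move_arm, never from a script. Its argument "plan" is a list of rows, each a list of 3 entries, a list of its own where there are three numbers: the shift along the world's x, y, z in cm, then the turn about the world's z in degrees, then the closure, from 0 (fully open) to 1 (shut). In form: [[[x, y, z], turn, claw], ...]. A call has 1 to 5 rows; each row shifts and turns the commanded pose from where the row before left it; what a row does not reach is not made up. A row lasts 1/10 s, in which the tool goes at most 50 mm and 8.59 degrees, less where a joint would pass 70% of its speed; a pose out of reach is approached as far as the arm can. A call is refused whole if a number of a shift passes 5 or a number of a turn 8.59, either way. A call with a gripper value outside its range is refused whole. The fingers move at their own pace and stop on an object; "squeeze" is the grip in N (left out, the last holds). Time passes only in rows, so rows that do not move let the fingers close. It gives the time, the measured TCP pose, the force, the opening and the grip force at its end, in the units of the state.
- env.state(): the state, without advancing time (a new reading comes with each control period).
- env.grab_frame(name): name is "scene" or "top" or "wrist"; returns a dict with "frame" (420x560x3 uint8, red, green, blue), "z_map" (420x560 float32, mm along the optical axis (not along the pixel's ray), 0 where there is no reading), "fovy" (degrees; the focal length in pixels is half the picture's height over the tangent of half this angle, whatever the lens; pixels are square), "cx", "cy" (the principal point, pixels), "D" ([k1, k2, p1, p2, k3] as OpenCV has them; the pictures are not rectified), "position" and "orientation" of the camera in the world. Camera axes: x right, y down, z forward; pixel columns grow to the right and rows downward; lengths in mm; the calibration is good to about 2 mm. A picture is of the moment at which its call begins.
- env.job_done(): hands the job in; it is judged then, once.
Trained networks look in a picture, given as the dict that the camera call returned (one of the last four; its "shot" number tells which), for a name from the list of things; names that differ only in an ending like _2 or _b are one class to them, and where a whole thing is asked for, a point or a joint stands for the part that bears it (a point fixed in the world has none). Each returns a list of dicts, best first, with "score" (0 to 1); they miss things now and then, are a little off and sometimes report something else, mostly with a low value. They report only what shows in the picture. A call takes as long as a camera call.
- env.search_frame(picture, label): "point" ([column, row] in pixels, amid what is visible of it).
- env.landmark_of(picture, label): "point" ([column, row] in pixels: a listed point, or the origin of a listed thing).
The state is a dict: "time_s": time; "qpos": joint angles; "qvel": joint speeds; "effort": joint torques, N m; "ee_pos": TCP position; "ee_rot": TCP orientation; "force": force on the tool from outside, world axes, zero at the start; "torque": the same for the moment, N m; "gripper_width": finger opening in mm; "gripper_force": force on a finger pad.
Only numpy, scipy, OpenCV 4.12 (cv2) and the standard library are available. Lean on these libraries where they do the work, as an engineer would, in place of code of your own. Each camera call takes 0.05 s, during which the arm holds its last target. There are 200 camera calls.

## Task

Three look-alike flat tins of metal slugs hold different loads: lift them to heft them and judge their weights, then pack the rack heaviest lowest. First set the heaviest in front of the small plywood rack and slide it fully home under the board; then set the middle-weight tin down on the middle of the board, and last stack the lightest squarely on top of that one, all lids up. Leave the glass of picks, the threaded die and the black holder where they stand.

Things in the scene. Friction and masses are not known exactly. Their poses are not given: they have to be found in the camera images.
- tin_a: one of three look-alike flat round grey tins with off-white lids, 60 mm across, 19 mm high, straight-sided, lid fixed on; stands loose on the table (z = 0), turned at random. Origin at the centre of its underside, z up through the lid. Only weight tells them apart: one is 0.08 to 0.10 kg, one 0.22 to 0.28, one 0.40 to 0.50, in no known order or place
- tin_b: another of three look-alike flat round grey tins with off-white lids, 60 mm across, 19 mm high, straight-sided, lid fixed on; stands loose on the table (z = 0), turned at random. Origin at the centre of its underside, z up through the lid. Only weight tells them apart: one is 0.08 to 0.10 kg, one 0.22 to 0.28, one 0.40 to 0.50, in no known order or place
- tin_c: the third of three look-alike flat round grey tins with off-white lids, 60 mm across, 19 mm high, straight-sided, lid fixed on; stands loose on the table (z = 0), turned at random. Origin at the centre of its underside, z up through the lid. Only weight tells them apart: one is 0.08 to 0.10 kg, one 0.22 to 0.28, one 0.40 to 0.50, in no known order or place
- rack: small plywood rack fixed to the table: a board on two cheeks, open at the front, 79 mm deep (x), 110 wide (y), 40 high. Origin on the table below the middle of the board; x points from the open front to the back, y left, z up. The board spans x = -34 to +40 mm; its flat top is at z = 38 mm with a 2 mm lip behind it; turned up to 0.25 rad from the robot's x
- rack_bay (a point): where the centre of a tin pushed fully home lies, on the table inside the bay, x = -1 mm in the rack. The bay's floor is the table; it is 76 mm wide between the cheeks (which start at x = -32 mm, ends rounded), 30 mm high, and ends at a rear stop at x = +29 mm, so a tin fully home lies wholly under the board. Axes as the rack's
- rack_top (a point): middle of the board's upper face, 38 mm above the table, above the rack's origin: the place for a tin on the board. Axes as the rack's
- pick_glass: bystander: small clear glass of wooden picks, 37 mm across, 77 mm high, upright on the table; origin at the centre of its underside
- die_short: bystander: short dark threaded die with a hex lock ring, 33 mm across, 56 mm high, upright; origin at the centre of its underside
- collet_holder: bystander: black slotted holder with a collar, 32 x 42 mm, 68 mm high, upright; origin at the centre of its underside

How it is judged:
By the outcome, as a careful person would: the job done as asked, in the order asked, and still so for the second after the job is handed in, with the robot touching nothing.
It also fails if it takes over 72 s, if anything falls off the work surface, if the arm or the gripper's body presses on something with over 40 N, if the wrist force passes 120 N, or if a joint passes its speed limit or range.

## Working session

There is one attempt and no reset: what is moved stays moved. The work goes in short steps, Python scripts to look and compute and a tool call to move; the robot and the scene stay as the last step left them, time stands still between calls to the robot, and variables do not carry over. Pictures are saved under pics/ and viewed, at most 10 in all, crops included, and the job is handed in when it is done.

Besides the shell and the picture viewer there is one more tool, called after ">>>" by a JSON object that holds its "api" and its "payload". move_arm: Moves the arm, as the interface text tells. Its arguments: {"type":"object","properties":{"plan":{"type":"array","items":{"type":"array"}},"squeeze":{"type":"number"}},"required":["plan"]}

```bash
mkdir -p pics; cat > h.py <<'E'
import numpy as np, cv2
from workcell import env
from scipy.spatial.transform import Rotation as R
def rot(o):
    o=np.array(o,float)
    if o.shape==(3,3): return o
    if o.size==4: return R.from_quat(o).as_matrix()
    return R.from_euler('xyz',o,degrees=True).as_matrix()
def K(p):
    h=p['frame'].shape[0]; f=h/2/np.tan(np.radians(p['fovy'])/2)
    return np.array([[f,0,p['cx']],[0,f,p['cy']],[0,0,1.]])
def ray(p,uv):
    n=cv2.undistortPoints(np.array(uv,float).reshape(-1,1,2),K(p),np.array(p['D'],float)).reshape(-1,2)
    return np.c_[n,np.ones(len(n))]@rot(p['orientation']).T
def onplane(p,uv,z):
    d=ray(p,uv); c=np.array(p['position'],float); return c+d*((z-c[2])/d[:,2])[:,None]
def cloud(p):
    h,w=p['z_map'].shape; v,u=np.mgrid[:h,:w]
    d=ray(p,np.c_[u.ravel(),v.ravel()]); P=np.array(p['position'],float)+d*p['z_map'].reshape(-1,1)
    P[p['z_map'].ravel()==0]=np.nan
    return P.reshape(h,w,3)
def save(p,n): cv2.imwrite('pics/'+n,cv2.cvtColor(p['frame'],cv2.COLOR_RGB2BGR))
E
python3 - <<'E'
from h import *
for c in ['top','scene']:
    p=env.grab_frame(c); save(p,c+'0.png'); print(c,p['position'],p['orientation'])
    C=cloud(p)
    for l in ['tin_a','rack','rack_bay','rack_top','pick_glass','die_short','collet_holder']:
        for f in (env.search_frame,env.landmark_of):
            for r in f(p,l)[:4]:
                u,v=r['point']; q=C[int(np.clip(v,0,419)),int(np.clip(u,0,559))]
                z0=38 if l=='rack_top' else 0
                print(l,f.__name__[:6],round(r['score'],2),np.round([u,v]),np.round(q),'pl',np.round(onplane(p,[u,v],z0)[0]))
print(env.state())
E
```

```text
top [ 441.42999329  -31.50033698 1354.48654677] [-176.36921704    0.78248411  -90.34979242]
tin_a call 0.92 [201. 235.] [474. 176.  21.] pl [474. 178.   0.]
tin_a call 0.69 [175. 171.] [636. 241.  17.] pl [639. 245.   0.]
tin_a call 0.57 [368. 248.] [ 439. -242.   23.] pl [ 438. -246.    0.]
tin_a call 0.38 [357. 173.] [ 628. -216.   32.] pl [ 631. -221.    0.]
tin_a call 0.86 [201. 234.] [477. 175.  15.] pl [477. 176.   0.]
tin_a call 0.7 [368. 248.] [ 439. -240.   18.] pl [ 439. -244.    0.]
tin_a call 0.58 [181. 170.] [641. 228.  17.] pl [642. 230.   0.]
rack call 0.72 [248. 184.] [599.  57.  38.] pl [603.  57.   0.]
rack call 0.87 [251. 188.] [591.  47.  41.] pl [595.  49.   0.]
rack_bay call 0.88 [250. 186.] [597.  52.  35.] pl [600.  52.   0.]
rack_top call 0.66 [248. 182.] [604.  55.  38.] pl [603.  53.  38.]
rack_top call 0.8 [245. 185.] [597.  62.  37.] pl [596.  62.  38.]
pick_glass call 0.59 [358. 173.] [ 626. -217.   45.] pl [ 631. -224.    0.]
pick_glass call 0.74 [357. 175.] [ 623. -219.   12.] pl [ 624. -220.    0.]
die_short call 0.49 [132. 247.] [447. 341.  48.] pl [
[... 1844 characters left out ...]
] pl [ 522. -340.    0.]
{'time_s': 1.5, 'qpos': array([ 6.70357622e+01,  1.83110656e+01,  8.96412562e+01,  3.04156504e-04,
        7.20439292e+01, -1.14768843e+00]), 'qvel': array([ 0.01449298,  0.01469413,  0.16742046, -0.00959536, -0.05432405,
        0.04606914]), 'effort': array([ 4.68099115e-04, -4.12345684e+01, -2.32227588e+01,  7.26599386e-02,
        3.77873727e-02, -1.48250649e-05]), 'ee_pos': array([213.70362036, 533.80885238, 213.96898078]), 'ee_rot': array([ 1.79996246e+02, -2.14201461e-04,  1.58183357e+02]), 'force': array([ 0.16399526,  0.29958387, -0.26189932]), 'torque': array([ 0.06111086, -0.00788396,  0.04400488]), 'gripper_force': 0.0, 'gripper_width': 91.09529320050929}
```

```bash
cat >> h.py <<'E'
def refine(C,g,z0,z1,r=55):
    P=C.reshape(-1,3); m=(np.hypot(P[:,0]-g[0],P[:,1]-g[1])<r)&(P[:,2]>z0)&(P[:,2]<z1)
    Q=P[m]; (c,s,a)=cv2.minAreaRect(Q[:,:2].astype(np.float32)); return np.round(c,1),np.round(s,1),round(a,1),np.round(np.median(Q,0),1),m.sum()
E
python3 - <<'E'
from h import *
p=env.grab_frame('top'); C=cloud(p)
for g in [(475,176),(639,237),(438,-243)]: print(refine(C,g,9,28,45))
print('rack',refine(C,(597,58),30,46,85))
print('obst',refine(C,(624,-220),20,90),refine(C,(446,345),20,90),refine(C,(515,-358),20,90))
a=p['frame'][120:290,100:440]; cv2.imwrite('pics/t.png',cv2.resize(a[:,:,::-1],None,fx=2.3,fy=2.3,interpolation=2))
E
```

```text
(array([474.1, 174.8]), array([58.5, 58.2]), 31.8, array([474.3, 174.2,  18.8]), np.int64(443))
(array([638.5, 239.2]), array([57.8, 57.9]), 60.5, array([638.5, 238.4,  18.5]), np.int64(436))
(array([ 443., -243.]), array([58.2, 60. ]), 9.1, array([ 441.9, -242.2,   19. ]), np.int64(457))
rack (array([601.1,  55.5]), array([108.1,  80. ]), 85.4, array([601.4,  54.9,  37.7]), np.int64(1398))
obst (array([ 628.6, -216.2]), array([35.4, 35.8]), 4.0, array([ 629.4, -217.9,   42.7]), np.int64(123)) (array([449.9, 350.2]), array([20.5, 21.9]), 12.9, array([449.8, 347.6,  48.9]), np.int64(92)) (array([ 521.2, -351.9]), array([29.7, 30.6]), 73.8, array([ 519.6, -350.8,   46.9]), np.int64(120))
```

View pics/t.png

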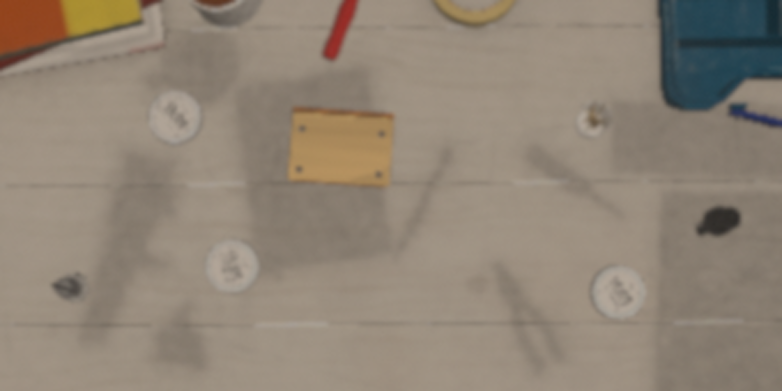

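View pics/scene0.png

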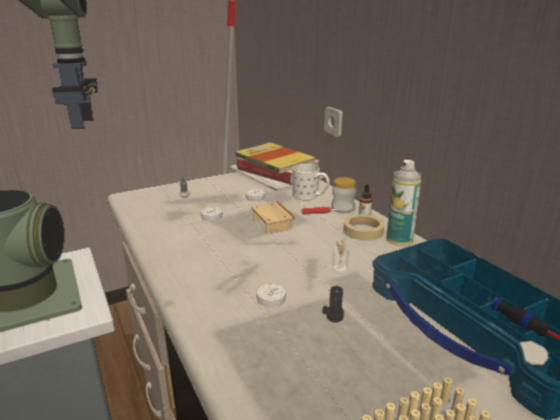

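The top picture shows the three tins at crop pixels (231,266), (175,117) and (619,292), and the rack at (342,147), turned about -4.6°. The scene view shows the same layout with the die, glass and holder well clear of it. I'm moving over the nearest tin now.

>>> {"api": "move_arm", "payload": {"plan": [[[1.74, -2.4, -0.4], 1.15, 0], [[1.74, -2.4, -0.4], 1.15, 0], [[1.74, -2.4, -0.4], 1.15, 0], [[1.74, -2.4, -0.4], 1.15, 0], [[1.74, -2.4, -0.4], 1.15, 0]], "squeeze": 25}}

```text
time_s: 2.05
ee_pos: [301.3, 412.9, 193.9]
ee_rot: [180.0, 0.0, 164.0]
force: [-0.0, 0.2, 0.0]
gripper_width: 91.2
gripper_force: 0.0
```

>>> {"api": "move_arm", "payload": {"plan": [[[1.74, -2.4, -0.4], 1.15, 0], [[1.74, -2.4, -0.4], 1.15, 0], [[1.74, -2.4, -0.4], 1.15, 0], [[1.74, -2.4, -0.4], 1.15, 0], [[1.74, -2.4, -0.4], 1.15, 0]]}}

```text
time_s: 2.55
ee_pos: [388.4, 292.8, 174.0]
ee_rot: [180.0, 0.0, 169.7]
force: [0.5, -0.1, 0.2]
gripper_width: 91.1
gripper_force: 0.0
```

>>> {"api": "move_arm", "payload": {"plan": [[[1.74, -2.4, -0.4], 1.15, 0], [[1.74, -2.4, -0.4], 1.15, 0], [[1.74, -2.4, -0.4], 1.15, 0], [[1.74, -2.4, -0.4], 1.15, 0], [[1.74, -2.4, -0.4], 1.15, 0]]}}

```text
time_s: 3.05
ee_pos: [475.4, 172.8, 154.0]
ee_rot: [180.0, 0.0, 175.5]
force: [-1.0, 0.4, -0.5]
gripper_width: 91.1
gripper_force: 0.0
```

>>> {"api": "move_arm", "payload": {"plan": [[[0, 0, 0], 0, 0], [[0, 0, 0], 0, 0]]}}

```text
time_s: 3.25
ee_pos: [474.8, 173.6, 153.9]
ee_rot: [180.0, -0.0, 175.3]
force: [0.5, 0.3, 0.8]
gripper_width: 91.3
gripper_force: 0.0
```

```bash
python3 - <<'E'
from h import *
p=env.grab_frame('wrist'); save(p,'w1.png'); C=cloud(p); print(p['position'],p['orientation'],p['fovy'])
print(refine(C,(474,175),9,28,45)); s=env.state(); print(s['ee_pos'],s['ee_rot'],s['force'],s['time_s'])
E
```

```text
[396.84908332 179.94174303 323.76846872] [1.64037971e+02 2.97594305e-02 8.53211301e+01] 67.67854271186705
(array([473.8, 177. ]), array([57.8, 58.6]), 82.6, array([472.1, 176.7,  18.1]), np.int64(2624))
[474.45073351 174.08232371 153.99104765] [ 1.79976505e+02 -2.43457110e-02  1.75401682e+02] [0.12357636 0.17312822 0.28396829] 3.3
```

View pics/w1.png

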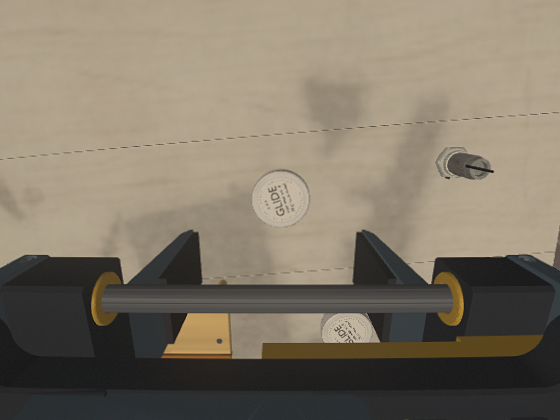

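>>> {"api": "move_arm", "payload": {"plan": [[[-0.05, 0.2, -3.5], 0, 0], [[0, 0, -3.5], 0, 0], [[0, 0, -3.5], 0, 0], [[0, 0, -2.5], 0, 0], [[0, 0, -1.5], 0, 0]]}}

```text
time_s: 3.8
ee_pos: [472.5, 176.6, 7.3]
ee_rot: [-180.0, -0.2, 175.5]
force: [-0.3, -0.1, 0.3]
gripper_width: 91.4
gripper_force: 0.0
```

>>> {"api": "move_arm", "payload": {"plan": [[[0, 0, -0.6], 0, 0], [[0, 0, 0], 0, 0], [[0, 0, 0], 0, 1], [[0, 0, 0], 0, 1], [[0, 0, 0], 0, 1]]}}

```text
time_s: 4.3
ee_pos: [474.8, 176.1, 3.9]
ee_rot: [179.9, 0.1, 175.4]
force: [-0.5, 0.4, -0.0]
gripper_width: 70.3
gripper_force: 0.0
```

>>> {"api": "move_arm", "payload": {"plan": [[[0, 0, 0], 0, 1], [[0, 0, 0], 0, 1], [[0, 0, 0], 0, 1], [[0, 0, 0], 0, 1]]}}

```text
time_s: 4.7
ee_pos: [474.6, 176.1, 3.4]
ee_rot: [180.0, 0.0, 175.4]
force: [-1.2, 0.2, 4.4]
gripper_width: 57.4
gripper_force: 25.0
```

>>> {"api": "move_arm", "payload": {"plan": [[[0, 0, 1], 0, 1], [[0, 0, 2], 0, 1], [[0, 0, 2], 0, 1], [[0, 0, 1], 0, 1], [[0, 0, 0], 0, 1]]}}

```text
time_s: 5.2
ee_pos: [475.1, 176.0, 64.3]
ee_rot: [179.9, 0.2, 175.4]
force: [-0.1, 0.6, -0.7]
gripper_width: 57.4
gripper_force: 25.0
```

>>> {"api": "move_arm", "payload": {"plan": [[[0, 0, 0], 0, 1], [[0, 0, 0], 0, 1], [[0, 0, 0], 0, 1]]}}

```text
time_s: 5.5
ee_pos: [473.6, 175.6, 62.1]
ee_rot: [-180.0, -0.1, 175.4]
force: [-0.5, -0.3, -1.2]
gripper_width: 57.1
gripper_force: 25.0
```

>>> {"api": "move_arm", "payload": {"plan": [[[0, 0, 0], 0, 1]]}}

```text
time_s: 5.6
ee_pos: [473.9, 175.7, 62.3]
ee_rot: [-180.0, -0.1, 175.4]
force: [-0.2, 0.1, -0.1]
gripper_width: 56.9
gripper_force: 25.0
```

>>> {"api": "move_arm", "payload": {"plan": [[[0, 0, 0], 0, 1]]}}

```text
time_s: 5.7
ee_pos: [474.0, 175.8, 62.6]
ee_rot: [-180.0, -0.0, 175.4]
force: [0.4, -0.5, -0.5]
gripper_width: 57.5
gripper_force: 25.0
```

>>> {"api": "move_arm", "payload": {"plan": [[[0, 0, 0], 0, 1]]}}

```text
time_s: 5.8
ee_pos: [474.2, 175.8, 62.8]
ee_rot: [-180.0, -0.0, 175.4]
force: [-0.2, -1.1, -0.7]
gripper_width: 57.2
gripper_force: 25.0
```

```bash
python3 - <<'E'
from h import *
p=env.grab_frame('wrist');C=cloud(p); s=env.state(); print(s['force'],s['ee_pos'],s['gripper_width'],refine(C,(640,240),9,28,45))
E
```

```text
[-0.17325303  0.096715   -1.32131212] [474.18296403 175.81864558  62.84995742] 57.10492181773582 (array([0., 0.]), array([0., 0.]), 0.0, array([nan, nan, nan]), np.int64(0))
  return _methods._mean(a, axis=axis, dtype=dtype,
  ret = um.true_divide(
```

Tin 1 weighs about 0.08 kg, so it is the lightest. I'm putting it back and hefting the second.

>>> {"api": "move_arm", "payload": {"plan": [[[0, 0, -2], 0, 1], [[0, 0, -2], 0, 1], [[0, 0, -1.4], 0, 1], [[0, 0, -0.6], 0, 1], [[0, 0, 0], 0, 1]]}}

```text
time_s: 6.35
ee_pos: [474.1, 175.8, 3.2]
ee_rot: [-180.0, -0.0, 175.4]
force: [-0.0, 0.1, -0.2]
gripper_width: 57.6
gripper_force: 25.0
```

>>> {"api": "move_arm", "payload": {"plan": [[[0, 0, 0], 0, 0], [[0, 0, 0], 0, 0], [[0, 0, 0], 0, 0], [[0, 0, 0], 0, 0], [[0, 0, 0], 0, 0]]}}

```text
time_s: 6.85
ee_pos: [474.3, 175.9, 3.0]
ee_rot: [180.0, 0.0, 175.4]
force: [-0.3, -1.1, -0.4]
gripper_width: 91.1
gripper_force: 0.0
```

>>> {"api": "move_arm", "payload": {"plan": [[[0, 0, 2.5], 0, 0], [[0, 0, 4], 0, 0], [[2.4, 0.8, 4], 0, 0], [[4, 1.6, 2], 0, 0], [[4, 1.6, 0], 0, 0]]}}

```text
time_s: 7.35
ee_pos: [581.3, 217.0, 132.7]
ee_rot: [179.8, 0.4, 175.4]
force: [1.0, 0.2, 0.3]
gripper_width: 91.2
gripper_force: 0.0
```

>>> {"api": "move_arm", "payload": {"plan": [[[4, 1.6, 0], 0, 0], [[2, 0.8, 0], 0, 0], [[0, 0, 0], 0, 0], [[0, 0, 0], 0, 0]]}}

```text
time_s: 7.75
ee_pos: [637.4, 239.5, 127.2]
ee_rot: [-179.9, -0.1, 175.4]
force: [0.1, 0.1, -1.2]
gripper_width: 91.8
gripper_force: 0.0
```

```bash
python3 - <<'E'
from h import *
p=env.grab_frame('wrist');C=cloud(p); s=env.state(); print(s['force'],s['ee_pos'],s['gripper_width'],refine(C,(638,240),9,28,45))
E
```

```text
[-0.95430034  0.29653937 -0.6226691 ] [636.90184215 239.34316537 127.47844576] 90.87249633711619 (array([637.9, 241. ]), array([57.8, 58.5]), 85.2, array([636.4, 240.8,  18.1]), np.int64(3093))
```

>>> {"api": "move_arm", "payload": {"plan": [[[0.05, 0.1, -3.5], 0, 0], [[0, 0, -3.5], 0, 0], [[0, 0, -3], 0, 0], [[0, 0, -1.7], 0, 0], [[0, 0, -0.8], 0, 0]]}}

```text
time_s: 8.3
ee_pos: [636.2, 239.9, 1.3]
ee_rot: [-179.9, -0.2, 175.4]
force: [0.3, 0.6, -0.5]
gripper_width: 91.0
gripper_force: 0.0
```

>>> {"api": "move_arm", "payload": {"plan": [[[0, 0, 0], 0, 0], [[0, 0, 0], 0, 1], [[0, 0, 0], 0, 1], [[0, 0, 0], 0, 1], [[0, 0, 0], 0, 1]]}}

```text
time_s: 8.8
ee_pos: [639.1, 241.0, 3.8]
ee_rot: [180.0, 0.1, 175.4]
force: [0.4, 1.7, -0.1]
gripper_width: 62.4
gripper_force: 0.0
```

>>> {"api": "move_arm", "payload": {"plan": [[[0, 0, 0], 0, 1], [[0, 0, 0], 0, 1], [[0, 0, 0], 0, 1]]}}

```text
time_s: 9.1
ee_pos: [639.1, 241.1, 3.6]
ee_rot: [180.0, 0.1, 175.4]
force: [-0.3, 0.8, 4.8]
gripper_width: 57.5
gripper_force: 25.0
```

>>> {"api": "move_arm", "payload": {"plan": [[[0, 0, 1], 0, 1], [[0, 0, 2], 0, 1], [[0, 0, 2], 0, 1], [[0, 0, 1], 0, 1], [[0, 0, 0], 0, 1]]}}

```text
time_s: 9.6
ee_pos: [639.3, 240.9, 64.1]
ee_rot: [180.0, 0.1, 175.4]
force: [0.5, 0.1, -4.2]
gripper_width: 57.1
gripper_force: 25.0
```

>>> {"api": "move_arm", "payload": {"plan": [[[0, 0, 0], 0, 1], [[0, 0, 0], 0, 1], [[0, 0, 0], 0, 1]]}}

```text
time_s: 9.9
ee_pos: [637.9, 240.6, 61.6]
ee_rot: [-179.9, -0.1, 175.4]
force: [-0.1, -0.9, -5.4]
gripper_width: 57.2
gripper_force: 25.0
```

>>> {"api": "move_arm", "payload": {"plan": [[[0, 0, 0], 0, 1]]}}

```text
time_s: 10.0
ee_pos: [638.3, 240.7, 62.1]
ee_rot: [-180.0, -0.1, 175.4]
force: [0.2, 0.4, -4.3]
gripper_width: 57.5
gripper_force: 25.0
```

>>> {"api": "move_arm", "payload": {"plan": [[[0, 0, 0], 0, 1]]}}

```text
time_s: 10.1
ee_pos: [638.5, 240.8, 62.5]
ee_rot: [-180.0, -0.0, 175.4]
force: [0.0, 0.5, -4.9]
gripper_width: 57.2
gripper_force: 25.0
```

>>> {"api": "move_arm", "payload": {"plan": [[[0, 0, 0], 0, 1]]}}

```text
time_s: 10.2
ee_pos: [638.7, 240.8, 62.8]
ee_rot: [-180.0, -0.0, 175.4]
force: [0.6, 0.1, -4.6]
gripper_width: 57.4
gripper_force: 25.0
```

>>> {"api": "move_arm", "payload": {"plan": [[[0, 0, 0], 0, 1]]}}

```text
time_s: 10.3
ee_pos: [638.7, 240.8, 63.0]
ee_rot: [180.0, -0.0, 175.4]
force: [0.4, 0.3, -4.3]
gripper_width: 57.6
gripper_force: 25.0
```

Tin 2 weighs about 0.47 kg, so it is the heaviest and tin 3 is the middle one. I'm carrying tin 2 to the front of the rack.

>>> {"api": "move_arm", "payload": {"plan": [[[-0.4, -0.7, 2], 0, 1], [[-1.5, -2.6, 0], 0, 1], [[-2, -3.5, 0], 0, 1], [[-2, -3.5, 0], 0, 1], [[-2, -3.5, 0], 0, 1]]}}

```text
time_s: 10.8
ee_pos: [558.9, 101.7, 83.3]
ee_rot: [180.0, 0.0, 175.5]
force: [1.3, 0.1, -3.9]
gripper_width: 57.2
gripper_force: 25.0
```

>>> {"api": "move_arm", "payload": {"plan": [[[-1.5, -2.6, 0], 0, 1], [[-1, -1.5, 0], 0, 1], [[0, 0, 0], 0, 1], [[0, 0, 0], 0, 1], [[0, 0, 0], 0, 1]]}}

```text
time_s: 11.3
ee_pos: [535.9, 62.8, 83.2]
ee_rot: [180.0, 0.1, 175.5]
force: [-0.9, -0.2, -5.7]
gripper_width: 57.3
gripper_force: 25.0
```

```bash
python3 - <<'E'
from h import *
s=env.state(); print(s['ee_pos'])
for c in ['wrist','top']:
    p=env.grab_frame(c);C=cloud(p); save(p,c+'2.png')
    P=C.reshape(-1,3)
    m=(abs(P[:,0]-600)<70)&(abs(P[:,1]-57)<75)&(P[:,2]>32)&(P[:,2]<46)
    if m.sum()>20: print(c,m.sum(),cv2.minAreaRect(P[m][:,:2].astype(np.float32)),np.median(P[m],0),P[m].min(0),P[m].max(0))
    for l in ['rack_top','rack_bay']:
        print([(r['score'],r['point'],onplane(p,r['point'],38 if l=='rack_top' else 0)) for r in env.landmark_of(p,l)[:2]])
E
```

```text
[535.9126648   62.79880714  83.22631319]
wrist 3598 ((618.4758911132812, 56.268898010253906), (105.28994750976562, 29.83275604248047), 85.24857330322266) [618.7561866   56.22770569  36.93299731] [600.92812926   2.71581913  34.88900587] [636.7637263  107.58400173  39.07348676]
[(0.61, [276.4, 306.0], array([[597.634594  ,  57.34746224,  38.        ]])), (0.5, [411.2, 128.6], array([[470.01705326, 157.99855047,  38.        ]]))]
[]
top 290 ((613.1469116210938, 54.48173141479492), (108.94445037841797, 57.59081268310547), 83.52857208251953) [628.6760255   17.42659533  38.06964847] [5.78588150e+02 1.34856770e-02 3.20424648e+01] [644.51900049 107.10239518  45.72684119]
[(0.88, [249.2, 184.5], array([[597.92033047,  51.7051134 ,  38.        ]]))]
[]
```

View pics/wrist2.png

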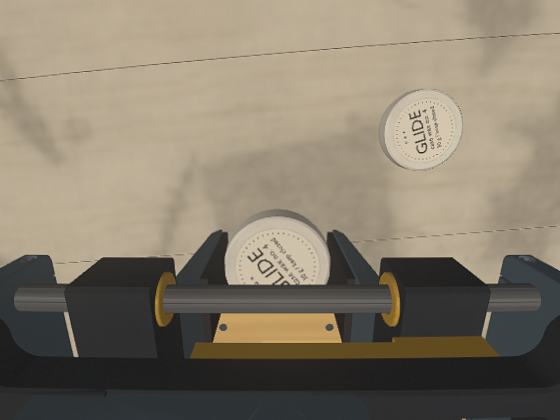

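The wrist view shows the held tin at (277,265) and the board's screws at (222,327) and (330,327), so the tin is centred on the bay. I'll back off a little, lower it and slide it in as far as the fingers allow.

>>> {"api": "move_arm", "payload": {"plan": [[[-1.3, 0.1, 0], 0, 1], [[0, 0, -2.5], 0, 1], [[0, 0, -2.5], 0, 1], [[0, 0, -2], 0, 1], [[0, 0, -0.6], 0, 1]]}}

```text
time_s: 12.1
ee_pos: [519.0, 62.8, 5.2]
ee_rot: [-180.0, -0.3, 175.4]
force: [-1.2, -0.1, -4.6]
gripper_width: 57.3
gripper_force: 25.0
```

>>> {"api": "move_arm", "payload": {"plan": [[[0, 0, -0.3], 0, 1], [[0, 0, 0], 0, 1], [[0, 0, 0], 0, 1]]}}

```text
time_s: 12.4
ee_pos: [522.5, 62.9, 5.0]
ee_rot: [180.0, 0.1, 175.4]
force: [0.0, -1.0, -4.9]
gripper_width: 57.4
gripper_force: 25.0
```

>>> {"api": "move_arm", "payload": {"plan": [[[0.4, -0.03, 0], 0, 1], [[0.4, -0.03, 0], 0, 1], [[0.4, -0.03, 0], 0, 1], [[0.4, -0.03, 0], 0, 1], [[0, 0, 0], 0, 1]]}}

```text
time_s: 12.9
ee_pos: [538.7, 61.6, 4.1]
ee_rot: [180.0, 0.1, 175.4]
force: [0.1, -0.1, -3.7]
gripper_width: 57.6
gripper_force: 25.0
```

>>> {"api": "move_arm", "payload": {"plan": [[[0, 0, 0], 0, 0], [[0, 0, 0], 0, 0], [[0, 0, 0], 0, 0], [[0, 0, 0], 0, 0], [[0, 0, 0], 0, 0]]}}

```text
time_s: 13.4
ee_pos: [537.8, 61.6, 4.2]
ee_rot: [180.0, 0.0, 175.4]
force: [-0.1, 0.6, 0.4]
gripper_width: 90.9
gripper_force: 0.0
```

>>> {"api": "move_arm", "payload": {"plan": [[[0, 0, 2.5], 0, 0], [[0, 0, 4], 0, 0], [[-0.6, -1.4, 4], 0, 0], [[-1.2, -4, 1.5], 0, 0], [[-1.4, -4.5, 0], 0, 0]]}}

```text
time_s: 13.9
ee_pos: [507.7, -37.8, 127.1]
ee_rot: [-180.0, 0.4, 175.6]
force: [0.9, -1.0, 0.3]
gripper_width: 91.4
gripper_force: 0.0
```

>>> {"api": "move_arm", "payload": {"plan": [[[-1.4, -4.5, 0], 0, 0], [[-1.4, -4.5, 0], 0, 0], [[-1.4, -4.5, 0], 0, 0], [[-1.2, -4, 0], 0, 0], [[-1, -3, 0], 0, 0]]}}

```text
time_s: 14.4
ee_pos: [440.8, -244.6, 124.2]
ee_rot: [-180.0, 0.0, 175.3]
force: [0.7, -0.3, -0.2]
gripper_width: 90.9
gripper_force: 0.0
```

>>> {"api": "move_arm", "payload": {"plan": [[[0, 0, 0], 0, 0], [[0, 0, 0], 0, 0], [[0, 0, 0], 0, 0]]}}

```text
time_s: 14.7
ee_pos: [441.8, -241.5, 123.9]
ee_rot: [180.0, -0.0, 175.5]
force: [1.2, 0.3, 0.5]
gripper_width: 91.4
gripper_force: 0.0
```

```bash
python3 - <<'E'
from h import *
p=env.grab_frame('wrist');C=cloud(p); s=env.state(); print(s['force'],s['ee_pos'],s['qpos'],refine(C,(442,-242),9,28,45))
p=env.grab_frame('top');C=cloud(p);save(p,'top3.png'); print(refine(C,(538,61),9,26,35),refine(C,(538,62),9,26,45), refine(C,(474,176),9,26,45),refine(C,(597,58),30,46,85))
E
```

```text
[0.51663627 0.19063007 0.21940904] [ 441.9441587  -241.31280902  123.96003975] [-2.99600281e+01  1.64440657e+01  1.06559748e+02  2.80553334e-02
  5.70151255e+01 -1.15480873e+02] (array([ 442.6, -243.5]), array([58.1, 58.6]), 44.7, array([ 441.1, -243.2,   18.1]), np.int64(3151))
(array([535.3,  61.2]), array([55.5, 53.3]), 89.5, array([536.1,  61.1,  19. ]), np.int64(422)) (array([535.3,  61.2]), array([55.5, 53.3]), 89.5, array([536.1,  61.1,  18.9]), np.int64(423)) (array([473.2, 173.3]), array([58.2, 57.8]), 89.2, array([474.3, 173.5,  18.6]), np.int64(446)) (array([601.4,  55.6]), array([107.6,  81.4]), 85.4, array([601.4,  54.8,  37.8]), np.int64(1394))
```

>>> {"api": "move_arm", "payload": {"plan": [[[0.05, -0.2, -3.5], 0, 0], [[0, 0, -3.5], 0, 0], [[0, 0, -3], 0, 0], [[0, 0, -1.4], 0, 0], [[0, 0, -0.7], 0, 0]]}}

```text
time_s: 15.3
ee_pos: [441.7, -242.9, 1.5]
ee_rot: [179.9, -0.1, 175.5]
force: [-0.8, 0.2, 0.4]
gripper_width: 91.2
gripper_force: 0.0
```

>>> {"api": "move_arm", "payload": {"plan": [[[0, 0, 0], 0, 0], [[0, 0, 0], 0, 1], [[0, 0, 0], 0, 1], [[0, 0, 0], 0, 1], [[0, 0, 0], 0, 1]]}}

```text
time_s: 15.8
ee_pos: [442.5, -244.6, 3.6]
ee_rot: [-180.0, 0.1, 175.4]
force: [-0.4, 0.2, 0.5]
gripper_width: 62.2
gripper_force: 1.3
```

>>> {"api": "move_arm", "payload": {"plan": [[[0, 0, 0], 0, 1], [[0, 0, 0], 0, 1], [[0, 0, 0], 0, 1]]}}

```text
time_s: 16.1
ee_pos: [442.3, -244.1, 3.5]
ee_rot: [180.0, 0.0, 175.4]
force: [-0.2, 2.0, 5.7]
gripper_width: 57.6
gripper_force: 25.0
```

>>> {"api": "move_arm", "payload": {"plan": [[[0, 0, 1], 0, 1], [[0, 0, 2], 0, 1], [[0, 0, 2], 0, 1], [[0, 0, 2], 0, 1], [[0, 0, 1], 0, 1]]}}

```text
time_s: 16.6
ee_pos: [442.7, -245.0, 84.6]
ee_rot: [-179.9, 0.1, 175.4]
force: [0.1, -0.1, -2.4]
gripper_width: 57.2
gripper_force: 25.0
```

>>> {"api": "move_arm", "payload": {"plan": [[[0, 0, 0], 0, 1], [[0, 0, 0], 0, 1], [[0, 0, 0], 0, 1], [[0, 0, 0], 0, 1]]}}

```text
time_s: 17.0
ee_pos: [441.6, -244.1, 82.0]
ee_rot: [179.9, -0.1, 175.4]
force: [-0.5, 0.3, -2.4]
gripper_width: 57.5
gripper_force: 25.0
```

>>> {"api": "move_arm", "payload": {"plan": [[[0, 0, 0], 0, 1]]}}

```text
time_s: 17.1
ee_pos: [441.9, -244.2, 82.3]
ee_rot: [180.0, -0.1, 175.4]
force: [-0.6, 1.0, -2.6]
gripper_width: 57.4
gripper_force: 25.0
```

>>> {"api": "move_arm", "payload": {"plan": [[[0, 0, 0], 0, 1]]}}

```text
time_s: 17.2
ee_pos: [442.1, -244.3, 82.6]
ee_rot: [180.0, -0.0, 175.4]
force: [-0.2, 0.1, -1.8]
gripper_width: 57.5
gripper_force: 25.0
```

>>> {"api": "move_arm", "payload": {"plan": [[[0, 0, 0], 0, 1]]}}

```text
time_s: 17.3
ee_pos: [442.2, -244.4, 82.8]
ee_rot: [180.0, -0.0, 175.4]
force: [-0.3, -0.6, -2.7]
gripper_width: 57.3
gripper_force: 25.0
```

It weighs about 0.24 kg, which confirms it as the middle tin. Held fingers can't reach under the board, so I'll use this tin as the pusher.

>>> {"api": "move_arm", "payload": {"plan": [[[0.1, 1.5, 0], 0, 1], [[0.2, 3.4, 0], 0, 1], [[0.2, 4, 0], 0, 1], [[0.2, 4, 0], 0, 1], [[0.2, 4, 0], 0, 1]]}}

```text
time_s: 17.8
ee_pos: [450.8, -73.1, 83.1]
ee_rot: [180.0, 0.0, 175.4]
force: [1.2, 0.2, -2.5]
gripper_width: 57.6
gripper_force: 25.0
```

>>> {"api": "move_arm", "payload": {"plan": [[[0.3, 4, 0], 0, 1], [[0.3, 4, 0], 0, 1], [[0.2, 3.4, 0], 0, 1], [[0.1, 2, 0], 0, 1], [[0.1, 1, 0], 0, 1]]}}

```text
time_s: 18.3
ee_pos: [460.6, 71.0, 83.1]
ee_rot: [180.0, -0.0, 175.6]
force: [-0.5, -0.7, -2.2]
gripper_width: 57.3
gripper_force: 25.0
```

>>> {"api": "move_arm", "payload": {"plan": [[[0, 0, 0], 0, 1], [[0, 0, -3], 0, 1], [[0, 0, -3], 0, 1], [[0, 0, -1.4], 0, 1], [[0, 0, 0], 0, 1]]}}

```text
time_s: 18.8
ee_pos: [459.3, 67.4, 7.2]
ee_rot: [-179.9, -0.3, 175.4]
force: [-1.0, -0.6, -3.0]
gripper_width: 57.5
gripper_force: 25.0
```

>>> {"api": "move_arm", "payload": {"plan": [[[0, 0, 0], 0, 1], [[0, 0, 0], 0, 1]]}}

```text
time_s: 19.0
ee_pos: [462.2, 68.3, 10.0]
ee_rot: [180.0, 0.1, 175.4]
force: [-0.8, 0.2, -3.2]
gripper_width: 57.5
gripper_force: 25.0
```

```bash
python3 - <<'E'
from h import *
p=env.grab_frame('top');C=cloud(p);save(p,'top4.png'); s=env.state(); print(s['ee_pos'],s['time_s'])
p=env.grab_frame('wrist');save(p,'w4.png')
E
```

```text
[462.16811131  68.40297648  10.03156731] 19.05
```

View pics/w4.png

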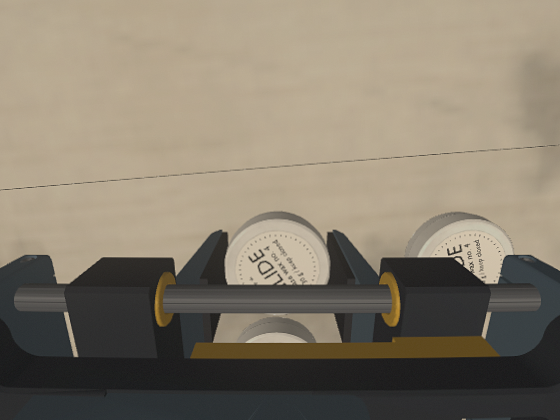

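The heavy tin sits straight ahead of the held one at (277,330), aligned. Pushing now.

>>> {"api": "move_arm", "payload": {"plan": [[[0.4, -0.03, -0.3], 0, 1], [[0.6, -0.05, 0], 0, 1], [[0.6, -0.05, 0], 0, 1], [[0.6, -0.05, 0], 0, 1], [[0.6, -0.05, 0], 0, 1]]}}

```text
time_s: 19.6
ee_pos: [487.6, 66.2, 5.5]
ee_rot: [-180.0, -0.3, 175.4]
force: [-4.5, -0.4, -1.0]
gripper_width: 57.6
gripper_force: 25.0
```

>>> {"api": "move_arm", "payload": {"plan": [[[0.6, -0.05, 0], 0, 1], [[0.6, -0.05, 0], 0, 1], [[0.6, -0.05, 0], 0, 1], [[0.5, -0.04, 0], 0, 1], [[0.5, -0.04, 0], 0, 1]]}}

```text
time_s: 20.1
ee_pos: [517.6, 64.0, 5.9]
ee_rot: [180.0, -0.0, 175.4]
force: [-2.7, 1.2, -2.1]
gripper_width: 57.3
gripper_force: 25.0
```

>>> {"api": "move_arm", "payload": {"plan": [[[0.4, -0.03, 0], 0, 1], [[0.4, -0.03, 0], 0, 1], [[0.3, -0.02, 0], 0, 1], [[0.2, -0.02, 0], 0, 1]]}}

```text
time_s: 20.5
ee_pos: [530.5, 63.0, 6.0]
ee_rot: [180.0, 0.0, 175.4]
force: [-5.2, 0.6, -1.5]
gripper_width: 57.8
gripper_force: 25.0
```

>>> {"api": "move_arm", "payload": {"plan": [[[0.2, -0.02, 0], 0, 1], [[0.2, -0.02, 0], 0, 1]]}}

```text
time_s: 20.7
ee_pos: [534.2, 62.6, 6.0]
ee_rot: [180.0, -0.0, 175.4]
force: [-3.5, 1.0, -2.1]
gripper_width: 57.4
gripper_force: 25.0
```

>>> {"api": "move_arm", "payload": {"plan": [[[0.1, -0.01, 0], 0, 1], [[0.1, -0.01, 0], 0, 1]]}}

```text
time_s: 20.9
ee_pos: [536.2, 62.4, 6.0]
ee_rot: [180.0, -0.0, 175.4]
force: [-3.9, 0.7, -2.6]
gripper_width: 57.0
gripper_force: 25.0
```

>>> {"api": "move_arm", "payload": {"plan": [[[0.1, -0.01, 0], 0, 1], [[0.1, -0.01, 0], 0, 1]]}}

```text
time_s: 21.1
ee_pos: [537.4, 62.3, 5.8]
ee_rot: [-180.0, -0.1, 175.4]
force: [-5.7, 0.5, -1.3]
gripper_width: 57.5
gripper_force: 25.0
```

>>> {"api": "move_arm", "payload": {"plan": [[[0.1, -0.01, 0], 0, 1], [[0, 0, 0], 0, 1]]}}

```text
time_s: 21.3
ee_pos: [537.4, 62.2, 5.6]
ee_rot: [-180.0, -0.2, 175.4]
force: [-7.2, 1.2, -1.4]
gripper_width: 57.5
gripper_force: 25.0
```

>>> {"api": "move_arm", "payload": {"plan": [[[0.1, -0.01, 0], 0, 1], [[0, 0, 0], 0, 1]]}}

```text
time_s: 21.5
ee_pos: [537.5, 62.2, 5.4]
ee_rot: [-180.0, -0.3, 175.4]
force: [-7.0, 0.9, -0.8]
gripper_width: 57.1
gripper_force: 25.0
```

>>> {"api": "move_arm", "payload": {"plan": [[[0.1, -0.01, 0], 0, 1], [[0, 0, 0], 0, 1]]}}

```text
time_s: 21.7
ee_pos: [537.6, 62.1, 5.2]
ee_rot: [-180.0, -0.4, 175.4]
force: [-9.7, 0.9, 0.3]
gripper_width: 57.2
gripper_force: 25.0
```

The push stalled with the force rising, so the heavy tin is home. I'll back off, lift and go over the board.

>>> {"api": "move_arm", "payload": {"plan": [[[-0.8, 0.06, 0], 0, 1], [[-1.2, 0.1, 0.2], 0, 1], [[0, 0, 3], 0, 1], [[0, 0, 4], 0, 1], [[0, 0, 2.3], 0, 1]]}}

```text
time_s: 22.2
ee_pos: [523.2, 63.7, 104.3]
ee_rot: [179.9, 0.4, 175.4]
force: [1.6, 0.3, -1.7]
gripper_width: 57.2
gripper_force: 25.0
```

>>> {"api": "move_arm", "payload": {"plan": [[[0, 0, 0], 0, 1], [[0, 0, 0], 0, 1], [[0, 0, 0], 0, 1]]}}

```text
time_s: 22.5
ee_pos: [520.1, 63.4, 99.6]
ee_rot: [-180.0, -0.1, 175.4]
force: [0.2, 0.3, -3.1]
gripper_width: 57.7
gripper_force: 25.0
```

```bash
python3 - <<'E'
from h import *
s=env.state(); print(s['ee_pos'],s['force'])
p=env.grab_frame('wrist');save(p,'w5.png');C=cloud(p)
P=C.reshape(-1,3)
m=(abs(P[:,0]-525)<45)&(abs(P[:,1]-62)<35)&(P[:,2]>90)&(P[:,2]<125)
Q=P[m]; print(m.sum(),Q.min(0),Q.max(0),np.median(Q,0))
m=(abs(P[:,0]-600)<70)&(abs(P[:,1]-57)<75)&(P[:,2]>32)&(P[:,2]<46)
print(m.sum(),P[m].min(0),P[m].max(0),cv2.minAreaRect(P[m][:,:2].astype(np.float32)))
print([(r['score'],r['point'],onplane(p,r['point'],38)) for r in env.landmark_of(p,'rack_top')[:2]])
p=env.grab_frame('scene'); a=p['frame'][150:270,190:350]; cv2.imwrite('pics/s5.png',cv2.resize(a[:,:,::-1],None,fx=5,fy=5,interpolation=2))
E
```

```text
[520.10446734  63.41340211  99.58749116] [ 0.17584907  0.31524603 -3.07463816]
7241 [490.76468761  27.01287651  96.22149897] [549.81785907  96.99709039 124.99164623] [509.60578922  63.61059794 114.0444113 ]
3539 [ 5.95556363e+02 -1.08488060e-01  3.48946932e+01] [633.8222265  108.59593271  39.14241546] ((614.4664306640625, 55.25186538696289), (109.21255493164062, 31.747222900390625), 85.60465240478516)
[(0.67, [274.4, 308.1], array([[593.9243387 ,  55.11998763,  38.        ]]))]
```

View pics/s5.png

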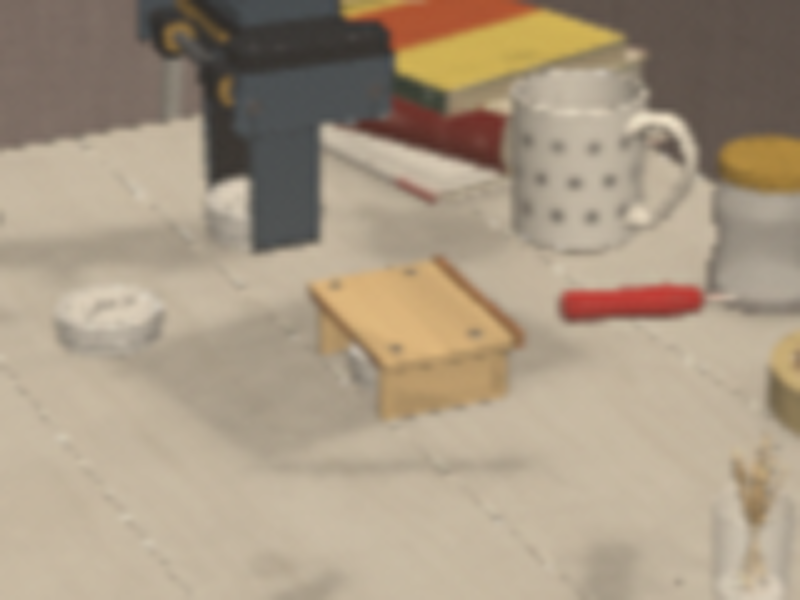

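The scene view shows the heavy tin under the board, just visible at (358,362), and the middle tin still in the gripper. Next I'm placing the middle tin on the board.

>>> {"api": "move_arm", "payload": {"plan": [[[1, -0.1, 0], 0, 1], [[2.2, -0.2, 0], 0, 1], [[2.5, -0.2, 0], 0, 1], [[1.5, -0.1, 0], 0, 1], [[0.55, -0.05, 0], 0, 1]]}}

```text
time_s: 23.15
ee_pos: [600.9, 56.8, 100.3]
ee_rot: [180.0, 0.1, 175.4]
force: [-0.3, -0.8, -2.5]
gripper_width: 57.0
gripper_force: 25.0
```

>>> {"api": "move_arm", "payload": {"plan": [[[0, 0, 0], 0, 1], [[0, 0, -1.5], 0, 1], [[0, 0, -2], 0, 1], [[0, 0, -1], 0, 1], [[0, 0, -0.7], 0, 1]]}}

```text
time_s: 23.65
ee_pos: [597.6, 57.0, 48.1]
ee_rot: [-180.0, -0.1, 175.4]
force: [0.2, 0.7, -2.9]
gripper_width: 57.4
gripper_force: 25.0
```

>>> {"api": "move_arm", "payload": {"plan": [[[0, 0, 0], 0, 1], [[0, 0, 0], 0, 1], [[0, 0, 0], 0, 1]]}}

```text
time_s: 23.95
ee_pos: [599.3, 57.1, 49.8]
ee_rot: [180.0, 0.1, 175.4]
force: [-0.2, -0.3, -2.0]
gripper_width: 57.3
gripper_force: 25.0
```

>>> {"api": "move_arm", "payload": {"plan": [[[0, 0, -0.2], 0, 1], [[0, 0, 0], 0, 1]]}}

```text
time_s: 24.15
ee_pos: [598.7, 57.0, 47.2]
ee_rot: [180.0, 0.0, 175.4]
force: [0.8, -0.9, -3.1]
gripper_width: 57.1
gripper_force: 25.0
```

>>> {"api": "move_arm", "payload": {"plan": [[[0, 0, -0.2], 0, 1], [[0, 0, 0], 0, 1]]}}

```text
time_s: 24.35
ee_pos: [598.5, 57.0, 44.8]
ee_rot: [180.0, -0.0, 175.4]
force: [-0.4, 0.6, -1.9]
gripper_width: 57.6
gripper_force: 25.0
```

>>> {"api": "move_arm", "payload": {"plan": [[[-0.1, 0, -0.2], 0, 1], [[0, 0, 0], 0, 1], [[0, 0, 0], 0, 1]]}}

```text
time_s: 24.65
ee_pos: [597.6, 57.0, 42.9]
ee_rot: [180.0, -0.0, 175.4]
force: [-0.3, 0.4, -2.8]
gripper_width: 57.5
gripper_force: 25.0
```

>>> {"api": "move_arm", "payload": {"plan": [[[0, 0, -0.1], 0, 1], [[0, 0, 0], 0, 1]]}}

```text
time_s: 24.85
ee_pos: [597.7, 57.0, 41.9]
ee_rot: [180.0, -0.0, 175.4]
force: [-0.5, 0.5, -2.0]
gripper_width: 57.2
gripper_force: 25.0
```

>>> {"api": "move_arm", "payload": {"plan": [[[0, 0, -0.05], 0, 1], [[0, 0, 0], 0, 1]]}}

```text
time_s: 25.05
ee_pos: [597.8, 57.0, 41.6]
ee_rot: [180.0, 0.0, 175.4]
force: [-0.7, 0.8, -1.2]
gripper_width: 57.3
gripper_force: 25.0
```

>>> {"api": "move_arm", "payload": {"plan": [[[0, 0, -0.03], 0, 1], [[0, 0, 0], 0, 0.1], [[0, 0, 0], 0, 0], [[0, 0, 0], 0, 0], [[0, 0, 0], 0, 0]]}}

```text
time_s: 25.55
ee_pos: [597.9, 57.1, 41.3]
ee_rot: [180.0, 0.0, 175.4]
force: [0.3, 0.8, 0.2]
gripper_width: 86.4
gripper_force: 0.0
```

>>> {"api": "move_arm", "payload": {"plan": [[[0, 0, 0], 0, 0], [[0, 0, 2], 0, 0], [[0, 0, 4], 0, 0], [[0, 0, 2.5], 0, 0], [[-2, 2, 0], 0, 0]]}}

```text
time_s: 26.05
ee_pos: [582.4, 76.1, 130.4]
ee_rot: [179.9, 0.6, 175.3]
force: [0.7, 0.9, -0.6]
gripper_width: 91.4
gripper_force: 0.0
```

>>> {"api": "move_arm", "payload": {"plan": [[[-3, 3, 0], 0, 0], [[-3, 3, 0], 0, 0], [[-3, 2.6, 0], 0, 0], [[-1.35, 1.3, 0], 0, 0], [[0, 0, 0], 0, 0]]}}

```text
time_s: 26.55
ee_pos: [472.3, 177.3, 126.3]
ee_rot: [180.0, -0.0, 175.6]
force: [0.4, 0.3, -0.5]
gripper_width: 91.4
gripper_force: 0.0
```

>>> {"api": "move_arm", "payload": {"plan": [[[0, 0, 0], 0, 0], [[0, 0, 0], 0, 0], [[0, 0, 0], 0, 0]]}}

```text
time_s: 26.85
ee_pos: [475.1, 175.4, 126.1]
ee_rot: [180.0, 0.0, 175.4]
force: [-0.6, -0.9, 1.2]
gripper_width: 90.9
gripper_force: 0.0
```

```bash
python3 - <<'E'
from h import *
p=env.grab_frame('wrist');C=cloud(p); s=env.state(); print(s['time_s'],s['ee_pos'],refine(C,(474,176),9,28,45))
p=env.grab_frame('top');C=cloud(p);print('mid',refine(C,(597,57),50,64,50)); print('rack',refine(C,(597,58),30,46,85))
P=C.reshape(-1,3);m=(abs(P[:,0]-600)<70)&(abs(P[:,1]-57)<75)&(P[:,2]>32)&(P[:,2]<64);print(cv2.minAreaRect(P[m][:,:2].astype(np.float32)))
E
```

```text
26.9 [474.94212028 175.4136784  126.03737143] (array([473.4, 175.4]), array([57.6, 58.7]), 83.8, array([471.7, 175.4,  18.1]), np.int64(3139))
mid (array([598.3,  56. ]), array([54.2, 57.2]), 89.6, array([597.4,  55.8,  57. ]), np.int64(436))
rack (array([601.1,  55.5]), array([107.7,  80.6]), 85.4, array([601.8,  50. ,  37.8]), np.int64(956))
((601.11572265625, 55.54237365722656), (107.73526000976562, 80.62931823730469), 85.40612030029297)
```

>>> {"api": "move_arm", "payload": {"plan": [[[-0.12, 0, -3.5], 0, 0], [[0, 0, -3.5], 0, 0], [[0, 0, -3], 0, 0], [[0, 0, -1.5], 0, 0], [[0, 0, -0.75], 0, 0]]}}

```text
time_s: 27.45
ee_pos: [472.3, 175.3, 2.0]
ee_rot: [-179.9, -0.2, 175.4]
force: [0.5, -0.2, 0.4]
gripper_width: 91.2
gripper_force: 0.0
```

>>> {"api": "move_arm", "payload": {"plan": [[[0, 0, 0], 0, 0], [[0, 0, 0], 0, 1], [[0, 0, 0], 0, 1], [[0, 0, 0], 0, 1], [[0, 0, 0], 0, 1]]}}

```text
time_s: 27.95
ee_pos: [473.4, 176.2, 4.3]
ee_rot: [180.0, 0.1, 175.4]
force: [0.4, 0.6, 0.1]
gripper_width: 62.0
gripper_force: 0.0
```

>>> {"api": "move_arm", "payload": {"plan": [[[0, 0, 0], 0, 1], [[0, 0, 0], 0, 1], [[0, 0, 0], 0, 1]]}}

```text
time_s: 28.25
ee_pos: [473.3, 176.2, 4.2]
ee_rot: [180.0, 0.0, 175.4]
force: [-0.6, 0.4, 4.9]
gripper_width: 57.1
gripper_force: 25.0
```

>>> {"api": "move_arm", "payload": {"plan": [[[0, 0, 1], 0, 1], [[0, 0, 3], 0, 1], [[0, 0, 4], 0, 1], [[0, 0, 3], 0, 1], [[0, 0, 0.5], 0, 1]]}}

```text
time_s: 28.75
ee_pos: [475.2, 176.7, 122.5]
ee_rot: [179.8, 0.4, 175.4]
force: [-0.3, -0.3, -0.9]
gripper_width: 57.2
gripper_force: 25.0
```

>>> {"api": "move_arm", "payload": {"plan": [[[0, 0, 0], 0, 1], [[0, 0, 0], 0, 1], [[0, 0, 0], 0, 1], [[0, 0, 0], 0, 1]]}}

```text
time_s: 29.15
ee_pos: [472.2, 175.7, 117.3]
ee_rot: [-179.9, -0.2, 175.4]
force: [-0.4, -1.3, -1.0]
gripper_width: 57.0
gripper_force: 25.0
```

```bash
python3 - <<'E'
from h import *
p=env.grab_frame('wrist');C=cloud(p); s=env.state(); print(s['ee_pos'],s['force'],s['gripper_width'])
P=C.reshape(-1,3)
for z0 in (119,):
    m=(abs(P[:,0]-474)<45)&(abs(P[:,1]-176)<27)&(P[:,2]>z0)&(P[:,2]<140); Q=P[m]; print(m.sum(),Q.min(0),Q.max(0),np.median(Q,0))
E
```

```text
[472.41785002 175.79344181 117.54941803] [-0.00303615  0.34959969 -0.34170961] 57.249910166647794
6116 [442.4886625  149.02774875 120.0544952 ] [501.52980151 202.99987403 133.62896825] [462.46633614 176.57935437 131.14335649]
```

>>> {"api": "move_arm", "payload": {"plan": [[[1, -1, 0], 0, 1], [[2.5, -2.4, 0], 0, 1], [[3, -2.8, 0], 0, 1], [[3, -2.8, 0], 0, 1], [[2, -1.9, 0], 0, 1]]}}

```text
time_s: 29.7
ee_pos: [590.5, 64.2, 118.4]
ee_rot: [-180.0, 0.1, 175.4]
force: [-0.1, 0.2, -1.3]
gripper_width: 57.2
gripper_force: 25.0
```

>>> {"api": "move_arm", "payload": {"plan": [[[1, -1, 0], 0, 1], [[0, 0, -2], 0, 1], [[0, 0, -1.5], 0, 1], [[0, 0, -0.7], 0, 1], [[0, 0, 0], 0, 1]]}}

```text
time_s: 30.2
ee_pos: [597.0, 57.0, 75.5]
ee_rot: [-180.0, -0.2, 175.4]
force: [-0.2, 0.5, -0.1]
gripper_width: 57.2
gripper_force: 25.0
```

>>> {"api": "move_arm", "payload": {"plan": [[[0, 0, 0], 0, 1], [[0, 0, 0], 0, 1], [[0, 0, 0], 0, 1], [[0, 0, 0], 0, 1], [[0, 0, 0], 0, 1]]}}

```text
time_s: 30.7
ee_pos: [598.1, 57.1, 77.0]
ee_rot: [180.0, 0.0, 175.4]
force: [-0.6, -0.3, -1.7]
gripper_width: 56.8
gripper_force: 25.0
```

>>> {"api": "move_arm", "payload": {"plan": [[[0, 0, -0.7], 0, 1], [[0, 0, -0.5], 0, 1], [[0, 0, -0.2], 0, 1], [[0, 0, 0], 0, 1], [[0, 0, 0], 0, 1]]}}

```text
time_s: 31.2
ee_pos: [598.0, 57.0, 62.5]
ee_rot: [180.0, -0.0, 175.4]
force: [-0.7, 0.4, -2.8]
gripper_width: 56.9
gripper_force: 25.0
```

>>> {"api": "move_arm", "payload": {"plan": [[[0, 0, 0], 0, 1], [[0, 0, -0.1], 0, 1], [[0, 0, 0], 0, 1], [[0, 0, 0], 0, 1], [[0, 0, 0], 0, 1]]}}

```text
time_s: 31.7
ee_pos: [598.1, 57.0, 61.7]
ee_rot: [180.0, 0.0, 175.4]
force: [0.0, -0.5, -0.7]
gripper_width: 57.6
gripper_force: 25.0
```

>>> {"api": "move_arm", "payload": {"plan": [[[0, 0, 0], 0, 1], [[0, 0, 0], 0, 1]]}}

```text
time_s: 31.9
ee_pos: [598.0, 57.0, 61.7]
ee_rot: [180.0, 0.0, 175.4]
force: [-0.9, 0.5, -1.2]
gripper_width: 57.3
gripper_force: 25.0
```

>>> {"api": "move_arm", "payload": {"plan": [[[0, 0, -0.05], 0, 1], [[0, 0, 0], 0, 1], [[0, 0, 0], 0, 0.1], [[0, 0, 0], 0, 0], [[0, 0, 0], 0, 0]]}}

```text
time_s: 32.4
ee_pos: [598.1, 57.0, 61.3]
ee_rot: [180.0, 0.0, 175.4]
force: [0.1, -0.5, 0.2]
gripper_width: 78.1
gripper_force: 0.0
```

>>> {"api": "move_arm", "payload": {"plan": [[[0, 0, 0], 0, 0], [[0, 0, 0], 0, 0], [[0, 0, 2], 0, 0], [[0, 0, 4], 0, 0], [[0, 0, 4], 0, 0]]}}

```text
time_s: 32.9
ee_pos: [597.4, 57.0, 161.6]
ee_rot: [-180.0, -0.1, 175.4]
force: [-0.1, -0.9, 0.4]
gripper_width: 91.1
gripper_force: 0.0
```

>>> {"api": "move_arm", "payload": {"plan": [[[-3, 2, 0], 0, 0], [[-4, 3, 0], 0, 0], [[-4, 3, 0], 0, 0], [[-3, 2, 0], 0, 0], [[0, 0, 0], 0, 0]]}}

```text
time_s: 33.4
ee_pos: [454.1, 158.5, 161.3]
ee_rot: [180.0, -0.1, 175.6]
force: [0.0, 0.2, 0.7]
gripper_width: 91.3
gripper_force: 0.0
```

```bash
python3 - <<'E'
from h import *
p=env.grab_frame('top');C=cloud(p); s=env.state(); print(s['time_s'],s['ee_pos'])
print('top tin',refine(C,(597,57),66,85,50)); print('mid pts',refine(C,(597,57),48,64,50)); print('rack',refine(C,(597,58),30,46,85))
print('obst',refine(C,(624,-220),20,90),refine(C,(446,345),20,90),refine(C,(515,-358),20,90))
p=env.grab_frame('scene'); a=p['frame'][150:270,190:350]; cv2.imwrite('pics/s9.png',cv2.resize(a[:,:,::-1],None,fx=5,fy=5,interpolation=2))
E
```

```text
33.45 [456.60058237 157.85789234 161.57567391]
top tin (array([597.5,  56.1]), array([56.1, 56.5]), 45.5, array([597.6,  54.8,  75.7]), np.int64(460))
mid pts (array([576.9,  52.2]), array([14.4, 50.5]), 13.2, array([574.3,  44. ,  54. ]), np.int64(17))
rack (array([601. ,  55.5]), array([108. ,  81.1]), 85.5, array([600.2,  47.2,  37.8]), np.int64(923))
obst (array([ 628.3, -216.7]), array([35.8, 36.2]), 5.5, array([ 630. , -218.1,   44.1]), np.int64(119)) (array([449.7, 360.2]), array([10.1,  1.3]), 17.8, array([449.8, 359.9,  54.9]), np.int64(4)) (array([ 516.6, -351.2]), array([23.8, 31.2]), 62.5, array([ 519.3, -350.7,   46.1]), np.int64(124))
```

View pics/s9.png

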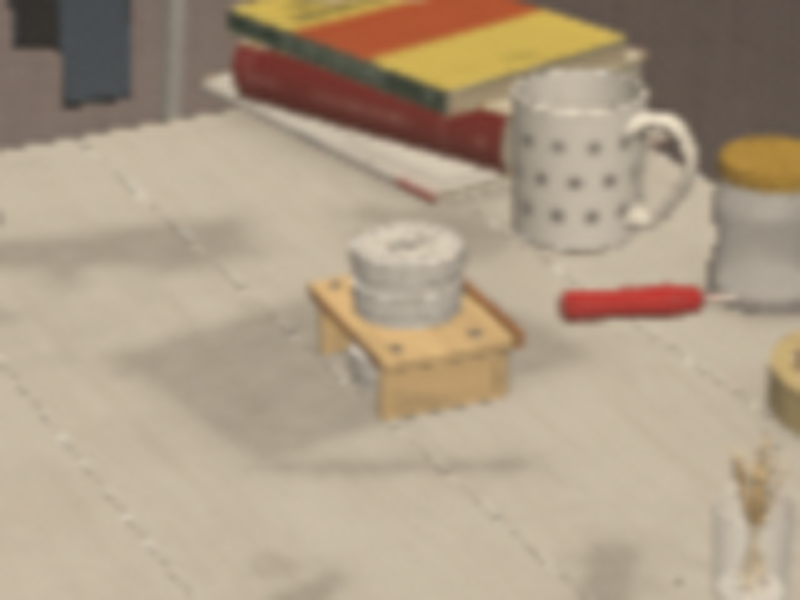

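The stack stands squarely at (407,270) on the middle of the board, and the heavy tin is under it at (358,362). Handing in.

>>> {"api": "move_arm", "payload": {"plan": [[[0, 0, 0], 0, 0], [[0, 0, 0], 0, 0], [[0, 0, 0], 0, 0]]}}

```text
time_s: 33.8
ee_pos: [458.8, 156.5, 161.0]
ee_rot: [-180.0, -0.0, 175.4]
force: [0.6, -0.4, 0.9]
gripper_width: 91.2
gripper_force: 0.0
```

```bash
python3 -c "
from workcell import env
print(env.job_done())"
```

```text
the job is handed in; nothing more can be done
None
```

I packed the rack as asked and handed it in at about 34 s: the heaviest tin (about 0.47 kg) is pushed home under the board, the middle one (0.24 kg) sits on the board, and the lightest (0.08 kg) is squarely on top; no verdict came back.

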